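Fence a slab with straightedges from a locking rack

TASK

Take down every straightedge that hangs in the rack: press its spring keeper open first, then lift it up and off its hooks, and lay it flat on the bench, flush against an edge of the grey slab and about the middle of that edge: the long straightedge along one of the slab's two long edges, the short ones along its two short ends, one at each end. Leave the slab lying flat and the rack with all its keepers pushed shut again, and do not disturb the bowl, the glue bottle or the wooden offcut.

Things in the scene. Friction and masses are not known exactly. Their poses are not given: they have to be found in the camera images.
- rack: fixed rack, plywood base 230 (own x) x 450 (own y) x 10 mm; bays 0, 1, 2 with rod lines along own x at own y = -140, 0, +140 mm. Each bay: two J hooks at own x = -36 and +36, posts at +30 mm in y, seats 71 mm above the bench passing under the rod, over the bar, to a 12 mm lip at -9 to -14 mm: lift a hung bar 15 to 28 mm, draw it 40 mm or more along -y, then up. Origin on the bench, at bay 1
- bay0 (a point): middle of the rod line of bay 0 (at the rack's -y end), 77 mm above the bench: where a hung rod's centre is (underside then at 25 mm). The middle 60 mm of the rod is free to grasp from above
- bay1 (a point): middle of the rod line of bay 1 (the middle one), 77 mm above the bench: where a hung rod's centre is (underside then at 25 mm). The middle 60 mm of the rod is free to grasp from above
- bay2 (a point): middle of the rod line of bay 2 (at the rack's +y end), 77 mm above the bench: where a hung rod's centre is (underside then at 25 mm). The middle 60 mm of the rod is free to grasp from above
- long_edge: The long straightedge: flat aluminium bar 180 mm long (own x) x 36 (own y) x 8; over its middle a grey bridge handle: rod along own x, 12 x 12 mm, centre line 52 mm above the underside, 90 mm long between its two posts. Origin: centre of the underside, z up. About 280 g. Same after a half turn. Hangs by its rod in any bay, x along the rack's x, or is absent
- short_edge1: A short straightedge: flat aluminium bar 110 mm long (own x) x 36 (own y) x 8; over its middle a grey bridge handle: rod along own x, 12 x 12 mm, centre line 52 mm above the underside, 90 mm long between its two posts. Origin: centre of the underside, z up. About 210 g. Same after a half turn. Hangs by its rod in any bay, x along the rack's x, or is absent
- short_edge2: The other short straightedge: flat aluminium bar 110 mm long (own x) x 36 (own y) x 8; over its middle a grey bridge handle: rod along own x, 12 x 12 mm, centre line 52 mm above the underside, 90 mm long between its two posts. Origin: centre of the underside, z up. About 210 g. Same after a half turn. Hangs by its rod in any bay, x along the rack's x, or is absent
- slab: loose grey stone slab, 120 mm (own x) x 200 mm (own y) x 16 mm thick, about 0.85 kg, lying flat on the bench; origin: centre of its underside. Its long edges face own -x and +x, its short ends own -y and +y. It slides if pushed with about 5 N or more
- keeper0 (a joint): sliding keeper of bay 0, in m: 0 shut, two flat arms over the rod block lifting (86 to 92 mm above the bench); 0.020 open, arms clear. Moves along the rack's +y to open. Over-centre spring, at most about 6 N: springs back if let go before half way (0.010), stays open beyond; pushed back past half way it snaps shut
- keeper1 (a joint): sliding keeper of bay 1, in m: 0 shut, two flat arms over the rod block lifting (86 to 92 mm above the bench); 0.020 open, arms clear. Moves along the rack's +y to open. Over-centre spring, at most about 6 N: springs back if let go before half way (0.010), stays open beyond; pushed back past half way it snaps shut
- keeper2 (a joint): sliding keeper of bay 2, in m: 0 shut, two flat arms over the rod block lifting (86 to 92 mm above the bench); 0.020 open, arms clear. Moves along the rack's +y to open. Over-centre spring, at most about 6 N: springs back if let go before half way (0.010), stays open beyond; pushed back past half way it snaps shut
- tab0 (a point): centre of keeper0's black upright push tab: 26 mm along the rack's x, 6 along its y, 36 tall, top 122 mm above the bench. Push it with closed fingertips along the rack's +y to open, -y to shut; on both sides 50 mm is free above 95 mm height
- tab1 (a point): centre of keeper1's black upright push tab: 26 mm along the rack's x, 6 along its y, 36 tall, top 122 mm above the bench. Push it with closed fingertips along the rack's +y to open, -y to shut; on both sides 50 mm is free above 95 mm height
- tab2 (a point): centre of keeper2's black upright push tab: 26 mm along the rack's x, 6 along its y, 36 tall, top 122 mm above the bench. Push it with closed fingertips along the rack's +y to open, -y to shut; on both sides 50 mm is free above 95 mm height
- glass_bowl: bystander: amber glass bowl, 100 mm across, 60 high, at the far side of the bench; origin under its centre
- glue: bystander: white glue bottle, 40 mm across, 110 high; origin under its centre
- offcut: bystander: wooden offcut 50 x 90 x 45 mm; origin under its centre
Things that resemble listed ones, but are neither listed nor needed, are in the scene too. What is shaped like the short_edge1 but red or turquoise is not meant. What is shaped like the short_edge2 but pink or purple is not meant.

How it is judged:
By the outcome, as a careful person would: the job done as asked, in the order asked, and still so for the second after the job is handed in, with the robot touching nothing.
Of long_edge, short_edge1, short_edge2 only 2 to 3 are there at a start; the rules pass over those that are not, and their reading is None.
At some moment in a run one of slab, long_edge, short_edge1, short_edge2 may be knocked a few centimetres aside while the robot is not near it.
Once in a run the grip may slacken for a moment while it holds something.
It also fails if it takes over 210 s, if anything falls off the work surface, if the arm or the gripper's body presses on something with over 40 N, if the wrist force passes 120 N, or if a joint passes its speed limit or range.

ROBOT

A 6-joint arm with a two-finger parallel gripper is mounted at the origin on the work surface. World frame = base frame: x ahead of the robot, y to its left, z up, the work surface at z = 0. Lengths are in m, angles in rad, forces in N, time in s.
With the tool pointing down it reaches from about 0.375 to 0.975 m from the base axis. Payload 3.8 kg.
Tool frame: the origin (TCP) lies at the very end of the fingers, on their centre line; the grasp point (between the pads) lies 19 mm behind it; z points along the fingers, y is the line along which they close (so a half turn about z gives the same grasp; the last joint's range is limited). The gripper opens to 85 mm and grips with 20 to 120 N. Pads are 22 mm wide; open, the fingers measure 114 mm over their backs; the gripper's body (76 mm by 85 mm) begins 54 mm behind the grasp point. The pads swing forward as they close: fully open they stand 13 mm farther back than shut.
Start: joints at [1.199, 0.264, 1.604, -0, 1.274, -0.037], TCP at [0.222, 0.638, 0.231] pointing down, gripper open.
Joint ranges: [-2.63, 2.63], [-0.94, 2.18], [0.31, 2.57], [-1.31, 4.45], [0, 2.66], [-2.55, 2.55]. Speed limits (rad/s): [2.57, 2.57, 3.14, 3.14, 3.14, 3.14].

INTERFACE

Orientations are given as a rotation vector (axis times angle).
In Python, from workcell import * gives the robot as it stands.
- The arm moves only by the shell command python3 -m crank 'ROWS' [OPENING] [FORCE]. ROWS is JSON, a list that holds one entry, the list of rows, each a list of 6 numbers: the shift along the tool's x, y, z in cm, then the turn, a rotation vector about the tool's x, y, z in rad. In form: [[[dx, dy, dz, ax, ay, az], ...]]. A call has 1 to 8 rows; each row shifts and turns the commanded pose from where the row before left it, along the tool's axes as they then stand; what a row does not reach is not made up. A row lasts 1/12 s, in which the tool goes at most 41.7 mm and 7.16 degrees, less where a joint would pass 70% of its speed; a pose out of reach is approached as far as the arm can. A call with a gripper value outside its range is refused whole. OPENING is the finger opening in cm, from 0 to 8.54, set as the call begins (- or left out, the last holds). The fingers move at their own pace and stop on an object; FORCE is the grip in N (left out, the last holds). Time passes only in rows, so rows that do not move let the fingers close. It gives the time, the measured TCP pose, the force, the opening and the grip force at its end, in the units of the state.
- read_state(): the state, without advancing time (a new reading comes with each control period).
- read_camera(name): name is "side" or "top"; returns the picture (480x640x3 uint8, blue, green, red); there is no depth.
- camera_model(name): a dict with "camera_matrix" (3x3 intrinsics, pixels), "R" (3x3) and "t" (3): a world point X has camera coordinates R X + t. Camera axes: x right, y down, z forward; pixel columns grow to the right and rows downward; lengths in m; the calibration is good to about 2 mm. A picture is of the moment at which its call begins. camera_model takes no time and is no camera call.
- finish_job(): hands the job in; it is judged then, once.
The state is a dict: "time": time; "q": joint angles; "joint_vel": joint speeds; "joint_torque": joint torques, N m; "tool_pos": TCP position; "tcp_rot": TCP orientation; "wrist_force": force on the tool from outside, world axes, zero at the start; "torque": the same for the moment, N m; "width": opening from 0.0 (shut) to 1.0 (fully open); "grip_force": force on a finger pad.
Only numpy, scipy, OpenCV 4.12 (cv2) and the standard library are available. Lean on these libraries where they do the work, as an engineer would, in place of code of your own. Each camera call takes 0.05 s, during which the arm holds its last target. There are 200 camera calls.

## Working session

There is one attempt and no reset: what is moved stays moved. The work goes in short steps, Python scripts to look and compute and a shell command to move; the robot and the scene stay as the last step left them, time stands still between calls to the robot, and variables do not carry over. Pictures are saved under pics/ and viewed, at most 14 in all, crops included, and the job is handed in when it is done.

```bash
mkdir -p pics; ls
python3 - <<'E'
from workcell import *
import cv2
s=read_state();print(s)
for n in("top","side"):
    cv2.imwrite(f"pics/{n}0.png",read_camera(n)); m=camera_model(n); print(n,m)
E
```

```text
pics
{'time': 0.0, 'q': array([ 1.19911874e+00,  2.64764379e-01,  1.60542929e+00,  1.24037704e-05,
        1.27365248e+00, -3.69165116e-02]), 'joint_vel': array([-0.00036121, -0.00026476,  0.0002675 , -0.00129733,  0.00117562,
       -0.00129171]), 'joint_torque': array([-6.49980084e-04, -5.15100861e+01, -3.67320800e+01, -7.16321688e-05,
        1.29445075e-02, -1.14769676e-05]), 'tool_pos': array([0.22150522, 0.63683431, 0.22992458]), 'tcp_rot': array([-0.52331678, -3.09722241,  0.00346187]), 'wrist_force': array([-0.5122398 ,  0.40585882, -0.44023418]), 'torque': array([0.01140018, 0.03405409, 0.00014401]), 'grip_force': 0.0, 'width': 0.9975064576536117}
top {'camera_matrix': array([[516.49708319,   0.        , 323.04650937],
       [  0.        , 516.49708319, 247.22013796],
       [  0.        ,   0.        ,   1.        ]]), 'R': array([[-0.00528079, -0.99994374,  0.00919995],
       [-0.98293464,  0.0034988 , -0.18392188],
       [ 0.18387934, -0.01001421, -0.98289781]]), 't': array([0.12225197, 0.52406622, 1.17513016])}
side {'camera_matrix': array([[439.59849534,   0.        , 322.62229011],
       [  0.        , 439.59849534, 239.46465961],
       [  0.        ,   0.        ,   1.        ]]), 'R': array([[ 0.87173867, -0.48944748, -0.02264654],
       [-0.32635765, -0.54554813, -0.77192481],
       [ 0.36546188,  0.68030758, -0.63531033]]), 't': array([-0.3949976 ,  0.30591437,  1.0347209 ])}
```

View pics/top0.png

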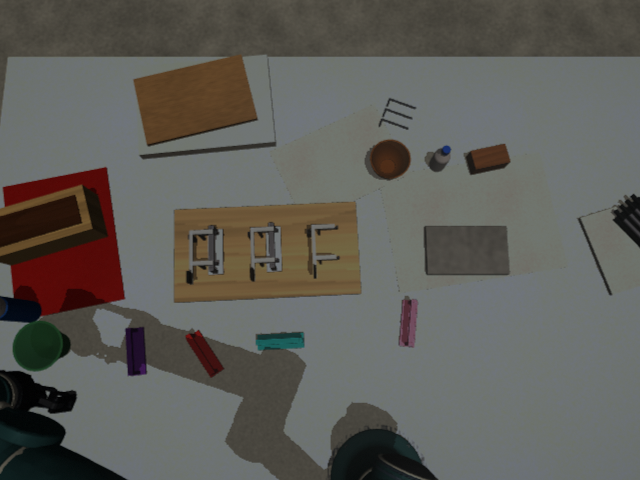

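View pics/side0.png

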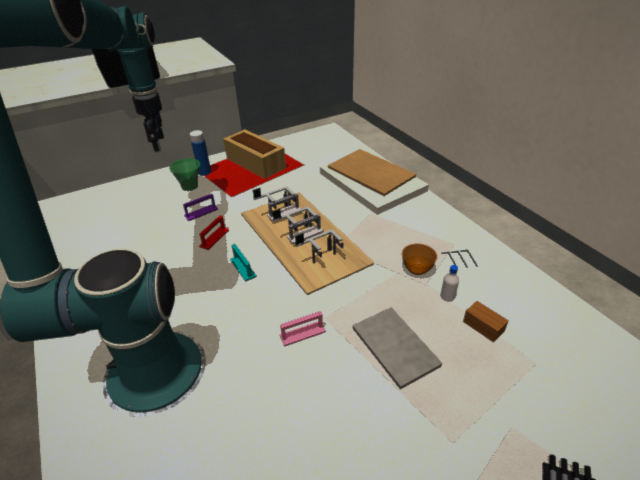

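The top view shows the rack at x 174-360, y 203-301, with two bays filled (around x 205 and 265). The third (x 325) is empty. The slab is at (466,250), and the bystanders are beyond it. Next I'll enlarge the rack.

Run:
```python
import cv2,numpy as np
a=cv2.imread("pics/top0.png")[195:310,165:370]; a=cv2.convertScaleAbs(cv2.resize(a,None,fx=3.9,fy=3.9,interpolation=cv2.INTER_CUBIC),alpha=1.5)
cv2.imwrite("pics/c1.png",a)
b=cv2.imread("pics/side0.png")[180:300,235:385]; b=cv2.convertScaleAbs(cv2.resize(b,None,fx=5,fy=5,interpolation=cv2.INTER_CUBIC),alpha=1.5)
cv2.imwrite("pics/c2.png",b)
```

```text
(no output)
```

View pics/c1.png

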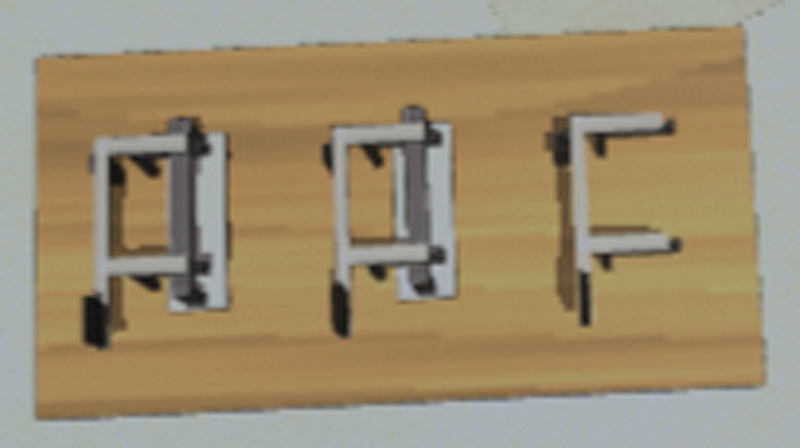

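View pics/c2.png

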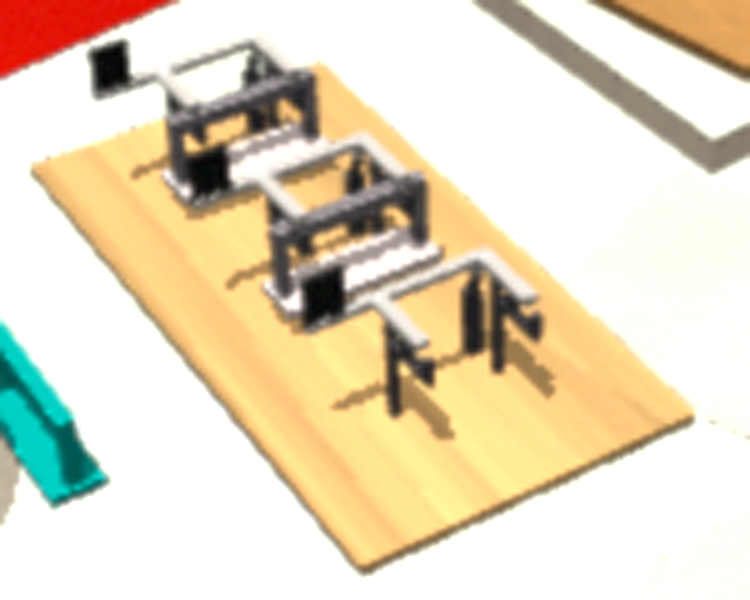

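The crops show two short straightedges, in bay 1 and bay 2. Bay 0 (right) is empty. The lips point image-right (world -y), so the rack's +y is about world +y, and the tabs are on the near (-x) side. Next I'll work out the poses.

```bash
cat > h.py <<'E'
from workcell import *
import numpy as np,cv2
def px2w(n,uv,z):
    m=camera_model(n);K,R,t=[np.array(m[k]) for k in("camera_matrix","R","t")]
    C=-R.T@t; out=[]
    for u,v in np.atleast_2d(uv):
        d=R.T@np.linalg.solve(K,[u,v,1.]); out.append(C+d*(z-C[2])/d[2])
    return np.array(out)
def w2px(n,X):
    m=camera_model(n);K,R,t=[np.array(m[k]) for k in("camera_matrix","R","t")]
    p=(K@(R@np.atleast_2d(X).T+t[:,None])).T; return p[:,:2]/p[:,2:]
E
python3 - <<'E'
from h import *
np.set_printoptions(precision=4,suppress=True)
def c(l): return np.array(l)/3.9+[165,195]-[.37,.37]
B=px2w("top",c([(36,57),(742,28),(765,385),(36,418)]),.010)
print("base",B[:,:2],[np.linalg.norm(B[i]-B[(i+1)%4]) for i in range(4)],"ctr",B.mean(0))
dy=(B[0]+B[3]-B[1]-B[2]); print("rack y dir deg from world y",np.degrees(np.arctan2(-dy[0],dy[1])))
# rod ends at z=.083 top
R=px2w("top",c([(180,120),(190,298),(411,108),(424,290)]),.083);print("rods",R[:,:2])
T=px2w("top",c([(95,296),(340,285),(585,272),(100,346),(342,334),(586,323)]),.122);print("tabs",T[:,:2])
im=read_camera("top")
b=cv2.convertScaleAbs(cv2.resize(im[215:290,415:520],None,fx=7,fy=7,interpolation=cv2.INTER_CUBIC),alpha=1.5);cv2.imwrite("pics/c3.png",b)
E
```

```text
base [[0.6285 0.4876]
 [0.6463 0.0398]
 [0.4186 0.0294]
 [0.4003 0.4767]] [np.float64(0.4481655980208445), np.float64(0.22794565345013065), np.float64(0.44770605394686647), np.float64(0.22844359647093507)] ctr [0.5234 0.2584 0.01  ]
rack y dir deg from world y 2.306432599925504
rods [[0.5703 0.3797]
 [0.4638 0.3702]
 [0.5772 0.2429]
 [0.468  0.2338]]
tabs [[0.4597 0.4157]
 [0.4654 0.2779]
 [0.4723 0.1395]
 [0.4314 0.4117]
 [0.4376 0.2762]
 [0.4432 0.139 ]]
```

View pics/c3.png

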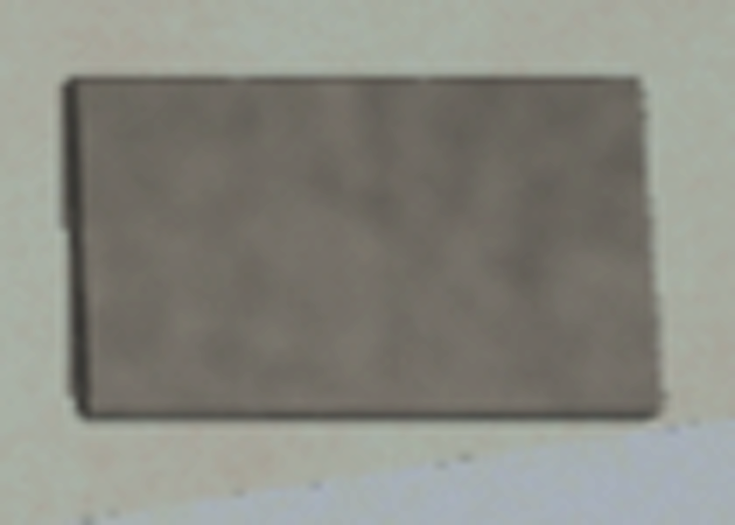

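Run:
```python
from h import *
np.set_printoptions(precision=4,suppress=True)
c=lambda l: np.array(l)/3.9+[165,195]-[.37,.37]
d=lambda l: np.array(l)/5+[235,180]-[.4,.4]
P=[]
for n in("top","side"):
    m=camera_model(n);P.append(np.array(m["camera_matrix"])@np.c_[m["R"],m["t"]])
a=c([(180,120),(190,298),(411,108),(424,290),(97,322),(341,311),(585,297)]);b=d([(310,76),(176,117),(418,180),(283,225),(110,67),(210,172),(323,297)])
X=cv2.triangulatePoints(P[0],P[1],a.T.astype(float),b.T.astype(float));X=(X[:3]/X[3]).T
print(X)
S=px2w("top",np.array([(76,78),(641,78),(661,414),(89,413)])/7+[415,215]-[.43,.43],.016)
print("slab",S[:,:2],[np.linalg.norm(S[i]-S[(i+1)%4]) for i in range(4)],S.mean(0))
e=S[0]+S[3]-S[1]-S[2];f=S[0]+S[1]-S[2]-S[3];print(np.degrees(np.arctan2(-e[0],e[1])),np.degrees(np.arctan2(f[1],f[0])))
```

```text
[[0.5712 0.3811 0.0771]
 [0.4655 0.3684 0.0886]
 [0.5779 0.2439 0.076 ]
 [0.4715 0.232  0.0885]
 [0.4469 0.4181 0.1057]
 [0.453  0.2789 0.1067]
 [0.4599 0.1398 0.105 ]]
slab [[ 0.5834 -0.132 ]
 [ 0.5828 -0.3309]
 [ 0.4639 -0.3294]
 [ 0.465  -0.1316]] [np.float64(0.19882797489009568), np.float64(0.11892574401706801), np.float64(0.1978097948703989), np.float64(0.11839855434596651)] [ 0.5238 -0.231   0.016 ]
-0.2564665729037215 -0.4687949297830078
```

Slab and rods check out: the slab measures 199x119 mm and its yaw is about 0. Rod 1 is at about (0.523, 0.238) and rod 2 at about (0.517, 0.375). Rack yaw is 2.4°. Next, a helper for move deltas.

```bash
cat > g.py <<'E'
import sys,numpy as np
from workcell import *
from scipy.spatial.transform import Rotation as Ro
# g.py x y z yawdeg(of tool y minus 90): prints delta in tool frame (cm) and turn
x,y,z,a=map(float,sys.argv[1:5]); s=read_state(); R=Ro.from_rotvec(s["tcp_rot"])
a=np.radians(a); T=Ro.from_matrix(np.array([[-np.cos(a),-np.sin(a),0],[-np.sin(a),np.cos(a),0],[0,0,-1]]).T.T)
d=np.array([x,y,z])-s["tool_pos"]
np.set_printoptions(precision=3,suppress=True)
print("pos",s["tool_pos"],"t",s["time"],"F",s["wrist_force"],"w",s["width"]*8.54)
print("turn",(R.inv()*T).as_rotvec(),"shift now",R.inv().apply(d)*100,"shift after turn",T.inv().apply(d)*100)
E
python3 g.py 0.4545 0.244 0.16 2.4
```

```text
pos [0.222 0.637 0.23 ] t 0.15 F [-0.693  0.184  0.666] w 8.532653642267517
turn [-0.002 -0.    -0.377] shift now [-34.914 -29.453   7.071] shift after turn [-21.628 -40.241   7.024]
```

```bash
python3 -m crank '[[[0,0,0,0,0,-0.094],[0,0,0,0,0,-0.094],[0,0,0,0,0,-0.094],[0,0,0,0,0,-0.095],[-1.7,-3.1,0,0,0,0],[-1.7,-3.1,0,0,0,0],[-1.7,-3.1,0,0,0,0],[-1.7,-3.1,0,0,0,0]]]' 0; python3 -m crank '[[[-1.7,-3.1,0,0,0,0],[-1.7,-3.1,0,0,0,0],[-1.7,-3.1,0.5,0,0,0],[-1.7,-3.1,0.5,0,0,0],[-1.7,-3.1,1.0,0,0,0],[-1.7,-3.1,1,0,0,0],[-1.7,-3.1,1,0,0,0],[-1.3,-2.7,1,0,0,0]]]' 0; python3 g.py 0.4545 0.244 0.10 2.4
```

```text
time: 0.82
tool_pos: [0.2951, 0.5151, 0.2307]
tcp_rot: [0.068, -3.14, 0.001]
wrist_force: [0.5, 0.3, -0.3]
width: -0.005
grip_force: 0.0
time: 1.48
tool_pos: [0.438, 0.2762, 0.1808]
tcp_rot: [-0.066, 3.14, -0.0]
wrist_force: [-0.1, 0.8, 0.0]
width: 0.002
grip_force: 0.0
pos [0.438 0.276 0.181] t 1.4833 F [-0.144  0.75   0.026] w 0.013611725620215169
turn [-0.  0. -0.] shift now [-1.515 -3.289  8.082] shift after turn [-1.518 -3.291  8.08 ]
```

```bash
python3 -m crank '[[[0,0,0,0,0,0],[0,0,0,0,0,0],[0,0,0,0,0,0]]]'; python3 g.py 0.4545 0.244 0.10 2.4
```

```text
time: 1.73
tool_pos: [0.437, 0.2784, 0.1813]
tcp_rot: [0.065, -3.141, -0.001]
wrist_force: [0.3, 1.2, 0.3]
width: 0.003
grip_force: 0.0
pos [0.437 0.278 0.181] t 1.7333 F [0.31  1.236 0.323] w 0.02340451761401433
turn [ 0.    -0.    -0.001] shift now [-1.605 -3.517  8.124] shift after turn [-1.6   -3.514  8.126]
```

```bash
python3 -m crank '[[[-0.8,-1.7,0,0,0,0],[-0.8,-1.8,0,0,0,0],[0,0,2,0,0,0],[0,0,2,0,0,0],[0,0,2,0,0,0],[0,0,2.1,0,0,0],[0,0,0,0,0,0],[0,0,0,0,0,0]]]';  python3 - <<'E'
from h import *
print(read_state()["tool_pos"])
a=read_camera("top")[220:290,190:330];b=read_camera("side")[170:270,240:380]
a=cv2.resize(a,(700,350),interpolation=3);b=cv2.resize(b,(350,250),interpolation=3)
cv2.imwrite("pics/c4.png",cv2.convertScaleAbs(np.vstack([a,np.hstack([b,b*0])]),alpha=1.5))
E
```

```text
time: 2.4
tool_pos: [0.4533, 0.2448, 0.0997]
tcp_rot: [0.069, -3.138, 0.001]
wrist_force: [0.5, -0.5, 0.2]
width: -0.002
grip_force: 0.0
[0.45331435 0.24478552 0.0996733 ]
```

View pics/c4.png

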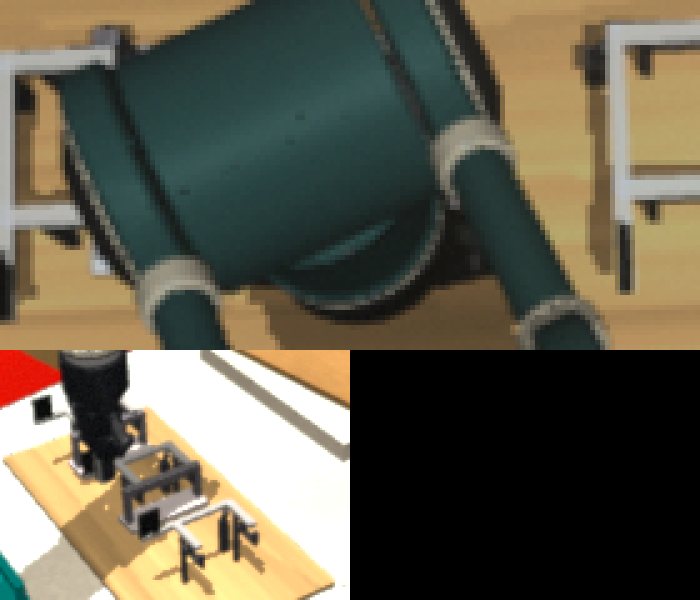

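The side view shows the closed fingertips at tab1 (about (95,465) in the crop), as intended. The arm hides the spot from above. Now I push gently along +y.

```bash
for i in 1 2 3; do python3 -m crank '[[[0,0.5,0,0,0,0],[0,0.5,0,0,0,0],[0,0,0,0,0,0]]]' | egrep 'pos|force'; done
```

```text
tool_pos: [0.4551, 0.2555, 0.1017]
wrist_force: [-0.6, 0.2, 0.5]
grip_force: 0.0
tool_pos: [0.4541, 0.2641, 0.1007]
wrist_force: [0.2, -3.7, 3.5]
grip_force: 2.2
tool_pos: [0.4535, 0.2749, 0.1004]
wrist_force: [-0.0, 0.3, -0.2]
grip_force: 0.0
```

```bash
python3 -m crank '[[[0,0.4,0,0,0,0],[0,0,0,0,0,0],[0,-1.0,0,0,0,0],[0,-1,0,0,0,0],[0,0,-2,0,0,0],[0,0,-3,0,0,0],[0,0,-3,0,0,0],[0,0,0,0,0,0]]]';  python3 g.py 0.523 0.238 0.18 2.4
```

```text
time: 3.92
tool_pos: [0.4578, 0.2586, 0.1868]
tcp_rot: [-0.065, 3.131, 0.007]
wrist_force: [0.4, 0.4, 1.1]
width: -0.005
grip_force: 0.0
pos [0.458 0.259 0.187] t 3.9167 F [0.379 0.414 1.104] w -0.04023291242966507
turn [ 0.004  0.01  -0.001] shift now [-6.424 -2.333  0.736] shift after turn [-6.43  -2.334  0.683]
```

```bash
python3 -m crank '[[[-2.1,-0.7,0.1,0,0,0],[-2.1,-0.8,0.2,0,0,0],[-2.2,-0.8,0.3,0,0,0],[0,0,1.0,0,0,0],[0,0,2,0,0,0],[0,0,2,0,0,0],[0,0,0,0,0,0]]]' 4.5 40;  python3 g.py 0.523 0.238 0.058 2.4
python3 - <<'E'
from h import *
b=read_camera("side")[170:270,240:380]
cv2.imwrite("pics/c5.png",cv2.convertScaleAbs(cv2.resize(b,(700,500),interpolation=3),alpha=1.5))
E
```

```text
time: 4.5
tool_pos: [0.5151, 0.2353, 0.1191]
tcp_rot: [0.065, -3.132, 0.005]
wrist_force: [-0.9, -0.8, -0.4]
width: 0.53
grip_force: 0.0
pos [0.515 0.235 0.119] t 4.5 F [-0.883 -0.807 -0.392] w 4.524494078584793
turn [-0.003 -0.009 -0.001] shift now [-0.855  0.257  6.104] shift after turn [-0.802  0.237  6.112]
```

View pics/c5.png

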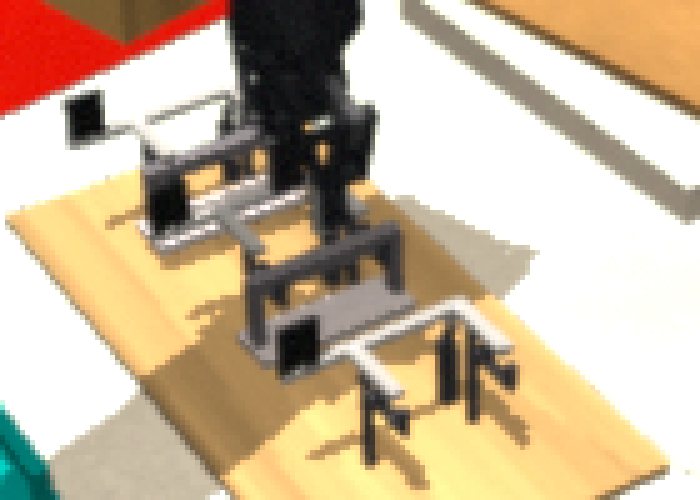

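Keeper1 is open: its tab is at (168,205) and its arms are clear of the rod. The gripper stands over the bay 1 rod, so I descend and grip.

```bash
python3 -m crank '[[[-0.8,0.2,0,0,-0.01,0],[0,0,1.5,0,0,0],[0,0,1.5,0,0,0],[0,0,1.5,0,0,0],[0,0,1.6,0,0,0],[0,0,0,0,0,0],[0,0,0,0,0,0]]]' 4.5 40;  python3 g.py 0.523 0.238 0.058 2.4;python3 -m crank '[[[0,0,0,0,0,0],[0,0,0,0,0,0],[0,0,0,0,0,0],[0,0,0,0,0,0],[0,0,0,0,0,0],[0,0,0,0,0,0]]]' 0 60
```

```text
time: 5.13
tool_pos: [0.5278, 0.2402, 0.0639]
tcp_rot: [-0.066, 3.131, 0.0]
wrist_force: [-0.1, 0.3, 0.3]
width: 0.528
grip_force: 0.0
pos [0.528 0.24  0.064] t 5.1333 F [-0.126  0.33   0.347] w 4.51206599615313
turn [0.   0.01 0.  ] shift now [ 0.493 -0.201  0.582] shift after turn [ 0.487 -0.201  0.587]
time: 5.63
tool_pos: [0.5288, 0.2405, 0.0652]
tcp_rot: [-0.066, 3.128, 0.002]
wrist_force: [-1.3, -0.0, 6.9]
width: 0.12
grip_force: 60.8
```

```bash
python3 -m crank '[[[0,0,0,0,0,0],[0,0,0,0,0,0],[0.4,0,0.8,0,0.01,0],[0,0,0,0,0,0]]]' 3;  python3 g.py 0.523 0.238 0.058 2.4;python3 -m crank '[[[0,0,0,0,0,0],[0,0,0,0,0,0],[0,0,0,0,0,0],[0,0,0,0,0,0],[0,0,0,0,0,0],[0,0,0,0,0,0]]]' 0 70
```

```text
time: 5.97
tool_pos: [0.5218, 0.2394, 0.0535]
tcp_rot: [0.066, -3.137, 0.002]
wrist_force: [-0.1, -0.2, -1.2]
width: 0.355
grip_force: 0.0
pos [0.522 0.239 0.053] t 5.9667 F [-0.054 -0.161 -1.223] w 3.030533705467201
turn [-0.001 -0.004  0.   ] shift now [-0.111 -0.143 -0.454] shift after turn [-0.113 -0.143 -0.454]
time: 6.47
tool_pos: [0.5234, 0.2398, 0.0551]
tcp_rot: [0.066, -3.141, 0.0]
wrist_force: [0.4, -0.3, -2.2]
width: 0.129
grip_force: 68.1
```

```bash
python3 -m crank '[[[0,0,-1.1,0,0,0],[0,0,-1.1,0,0,0],[0,0,0,0,0,0]]]'; python3 -m crank '[[[0,-1.5,0,0,0,0],[0,-1.5,0,0,0,0],[0,-1.7,0,0,0,0],[0,0,0,0,0,0],[0,0,0,0,0,0]]]'; python3 -m crank '[[[0,0,-2.5,0,0,0],[0,0,-3.0,0,0,0],[0,0,-3,0,0,0],[0,0,-2,0,0,0],[0,0,0,0,0,0]]]'
```

```text
time: 6.72
tool_pos: [0.5257, 0.2408, 0.0806]
tcp_rot: [-0.066, 3.136, 0.003]
wrist_force: [0.4, 0.9, -1.5]
width: 0.126
grip_force: 68.3
time: 7.13
tool_pos: [0.5255, 0.1919, 0.0774]
tcp_rot: [-0.063, 3.141, 0.0]
wrist_force: [-0.5, 0.0, -2.0]
width: 0.127
grip_force: 68.5
time: 7.55
tool_pos: [0.5293, 0.1947, 0.1885]
tcp_rot: [-0.067, 3.13, 0.005]
wrist_force: [1.1, 0.4, -2.0]
width: 0.124
grip_force: 68.7
```

```bash
python3 -m crank '[[[0,-3.5,-0.8,0,0,0],[0,-3.5,-0.8,0,0,0.02],[0,-3.5,-0.6,0,0,0.02],[0,0,0,0,0,0]]]' ; python3 g.py 0.524 -0.10 0.12 -0.3
python3 - <<'E'
from h import *
t=read_camera("top"); o=cv2.imread("pics/top0.png")
d=cv2.absdiff(t,o).max(2)
print("slab region diff",d[222:280,420:515].mean(), "bystanders",d[130:185,365:515].mean(),"rack2",d[215:285,180:232].mean())
cv2.imwrite("pics/t6.png",t)
E
```

```text
time: 7.88
tool_pos: [0.5296, 0.0834, 0.2045]
tcp_rot: [0.002, 3.141, -0.005]
wrist_force: [1.1, 0.7, -2.5]
width: 0.125
grip_force: 69.0
pos [0.53  0.083 0.204] t 7.8833 F [ 1.117  0.688 -2.536] w 1.070743187915158
turn [-0.003  0.001  0.004] shift now [  0.539 -18.311   8.507] shift after turn [  0.461 -18.34    8.448]
slab region diff 16.605263157894736 bystanders 23.224969696969698 rack2 19.082417582417584
```

View pics/t6.png

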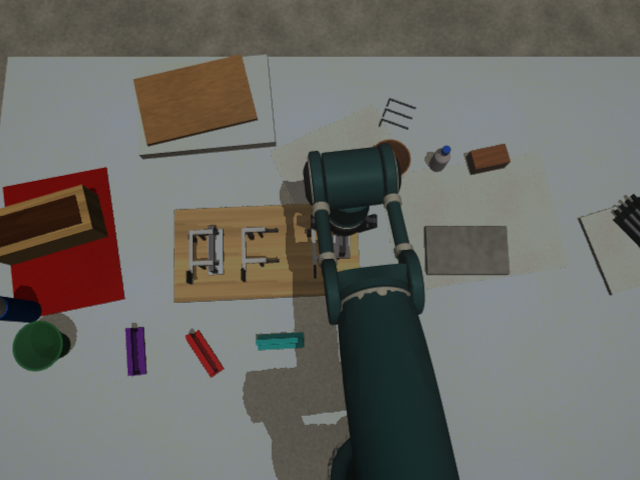

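The slab is still at (425-508, 226-275) and the straightedge is in the gripper. I carry on to the slab's +y end.

```bash
python3 -m crank '[[[0.1,-3.6,0,0,0,0],[0.1,-3.6,0,0,0,0],[0.1,-3.6,1,0,0,0],[0.1,-3.6,2,0,0,0],[0.1,-3.0,2.5,0,0,0],[0,0,3,0,0,0],[0,0,0,0,0,0]]]' ; python3 g.py 0.524 -0.10 0.034 -0.3
```

```text
time: 8.52
tool_pos: [0.5192, -0.0854, 0.112]
tcp_rot: [-0.0, -3.129, -0.005]
wrist_force: [-2.1, 0.5, -3.6]
width: 0.132
grip_force: 69.2
pos [ 0.519 -0.085  0.112] t 8.5167 F [-2.082  0.458 -3.554] w 1.1276591606791189
turn [ 0.003 -0.012  0.005] shift now [-0.578 -1.484  7.793] shift after turn [-0.49  -1.456  7.804]
```

```bash
python3 -m crank '[[[-0.2,-0.6,2,0,0,0],[-0.2,-0.6,2,0,0,0],[0,0,2,0,0,0],[0,0,1.4,0,0,0],[0,0,0,0,0,0],[0,0,0,0,0,0],[0,0,0,0,0,0]]]' ; python3 g.py 0.524 -0.113 0.030 -0.3
python3 - <<'E'
from h import *
b=read_camera("side")[270:410,280:455]
cv2.imwrite("pics/c7.png",cv2.convertScaleAbs(cv2.resize(b,(700,560),interpolation=3),alpha=1.5))
E
```

```text
time: 9.1
tool_pos: [0.5298, -0.0971, 0.0464]
tcp_rot: [-0.006, 3.14, -0.0]
wrist_force: [0.3, 0.4, -0.9]
width: 0.124
grip_force: 69.3
pos [ 0.53  -0.097  0.046] t 9.1 F [ 0.304  0.353 -0.915] w 1.0614342089349977
turn [-0.     0.001  0.009] shift now [ 0.584 -1.585  1.644] shift after turn [ 0.567 -1.59   1.645]
```

View pics/c7.png

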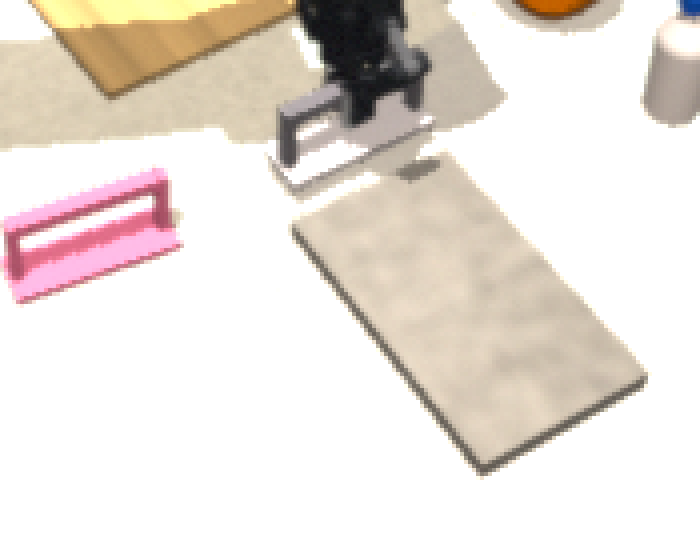

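The bar is level, parallel to the slab's end and slightly above the bench, about 15 mm from the slab's near end. I lower it to contact.

```bash
python3 -m crank '[[[0.5,0,0.7,0,0,0.008],[0,0,0,0,0,0],[0,0,0,0,0,0]]]'|egrep 'pos|wrist_f'; for i in 1 2 3 ; do python3 -m crank '[[[0,0,0.3,0,0,0],[0,0,0,0,0,0],[0,0,0,0,0,0]]]' |egrep 'pos|wrist_f';done
```

```text
tool_pos: [0.523, -0.0978, 0.0383]
wrist_force: [0.6, -0.4, -1.3]
tool_pos: [0.5235, -0.0981, 0.0351]
wrist_force: [-0.4, -0.1, -2.1]
tool_pos: [0.5234, -0.098, 0.032]
wrist_force: [-0.3, -0.0, -1.5]
tool_pos: [0.5243, -0.0981, 0.0295]
wrist_force: [1.0, 0.0, -0.9]
```

```bash
python3 -m crank '[[[0,-0.4,0,0,0,0],[0,-0.4,0,0,0,0],[0,-0.2,0,0,0,0],[0,0,0,0,0,0]]]'|egrep 'pos|wrist_f'; for i in 1 2 3 ; do python3 -m crank '[[[0,-0.15,0,0,0,0],[0,0,0,0,0,0],[0,0,0,0,0,0]]]' |egrep 'pos|wrist_f';done
```

```text
tool_pos: [0.5239, -0.1087, 0.0295]
wrist_force: [-0.8, 0.5, 3.2]
tool_pos: [0.5239, -0.1097, 0.0295]
wrist_force: [0.6, 1.4, 3.1]
tool_pos: [0.5239, -0.111, 0.0295]
wrist_force: [0.9, 2.4, 4.6]
tool_pos: [0.5238, -0.1124, 0.0295]
wrist_force: [-0.2, 2.4, 5.5]
```

```bash
python3 -m crank '[[[0,0,-0.05,0,0,0],[0,0,0,0,0,0]]]'|egrep 'pos|wrist_f'; for i in 1 2 3 ; do python3 -m crank '[[[0,-0.08,0,0,0,0],[0,0,0,0,0,0],[0,0,0,0,0,0]]]' |egrep 'pos|wrist_f';done
python3 - <<'E'
from h import *
b=read_camera("side")[290:360,330:430]
cv2.imwrite("pics/c8.png",cv2.convertScaleAbs(cv2.resize(b,(800,560),interpolation=3),alpha=1.2))
E
```

```text
tool_pos: [0.5234, -0.1126, 0.0295]
wrist_force: [1.1, 1.2, 1.8]
tool_pos: [0.5234, -0.1133, 0.0296]
wrist_force: [-0.5, 2.2, 1.5]
tool_pos: [0.5234, -0.1137, 0.0297]
wrist_force: [-0.2, 5.1, 3.9]
tool_pos: [0.5234, -0.1142, 0.0298]
wrist_force: [-0.2, 6.0, 3.7]
```

View pics/c8.png

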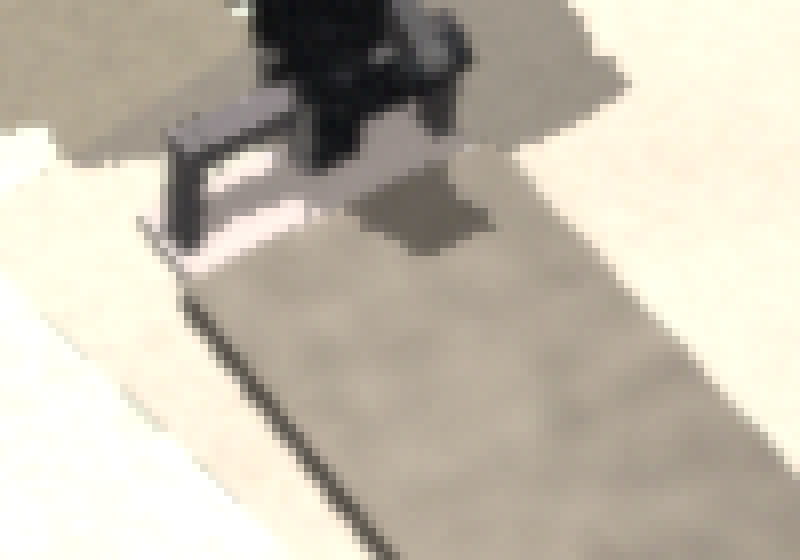

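Run:
```python
from h import *
f=lambda X:((w2px("side",X)-[330,290])*8).round()
for c in(.515,.5234): print(c,f([[c-.055,-.131,.008],[c-.055,-.095,.008],[c+.055,-.131,.008],[c+.055,-.095,.008]]))
print("rod near/far post top",f([[.5234-.055,-.113,.058],[.5234+.055,-.113,.058]]))
print("slab",f([[.5834,-.132,.016],[.465,-.1316,.016]]))
```

```text
0.515 [[163. 297.]
 [103. 221.]
 [449. 163.]
 [385.  92.]]
0.5234 [[185. 286.]
 [126. 211.]
 [470. 153.]
 [406.  82.]]
rod near/far post top [[158. 143.]
 [448.  12.]]
slab [[486. 132.]
 [178. 276.]]
```

Contact is at the expected y (the force jumps at -0.1135), and the bar lies flush and nearly centred. I release and retreat.

```bash
python3 -m crank '[[[0,0.03,0,0,0,0],[0,0,0,0,0,0],[0,0,0,0,0,0],[0,0,0,0,0,0],[0,0,0,0,0,0]]]' 3.5; python3 -m crank '[[[0,0,-1.5,0,0,0],[0,0,-2.5,0,0,0],[0,0,-3.5,0,0,0],[0,0,-3.5,0,0,0],[0,0,-3.5,0,0,0],[0,0,-2.5,0,0,0],[0,0,0,0,0,0],[0,0,0,0,0,0]]]';  python3 g.py 0.450 0.328 0.19 2.4
```

```text
time: 12.62
tool_pos: [0.5234, -0.1149, 0.0296]
tcp_rot: [-0.009, -3.141, 0.001]
wrist_force: [-0.7, 0.7, -0.8]
width: 0.411
grip_force: 0.0
time: 13.28
tool_pos: [0.5251, -0.1152, 0.2022]
tcp_rot: [0.009, 3.137, -0.002]
wrist_force: [-0.0, 0.4, -0.2]
width: 0.411
grip_force: 0.0
pos [ 0.525 -0.115  0.202] t 13.2833 F [-0.049  0.389 -0.185] w 3.5087148361962024
turn [-0.002  0.005 -0.048] shift now [ 7.775 44.28   1.112] shift after turn [ 5.644 44.599  1.217]
```

```bash
python3 -m crank '[[[0.5,3.8,0,0,0,-0.024],[0.5,3.8,0,0,0,-0.024],[0.5,3.8,0,0,0,0],[0.5,3.8,0,0,0,0],[0.5,3.8,0,0,0,0],[0.5,3.8,0,0,0,0],[0.5,3.8,0,0,0,0],[0.5,3.8,0,0,0,0]]]' 0; python3 -m crank '[[[0.5,3.8,0,0,0,0],[0.5,3.8,0,0,0,0],[0.5,3.8,0,0,0,0],[0,2.5,0,0,0,0],[0,0,0,0,0,0],[0,0,0,0,0,0]]]';  python3 g.py 0.452 0.328 0.10 2.4
```

```text
time: 13.95
tool_pos: [0.4714, 0.1889, 0.1974]
tcp_rot: [0.066, -3.137, 0.002]
wrist_force: [0.6, -0.6, 0.1]
width: -0.001
grip_force: 0.0
time: 14.45
tool_pos: [0.4512, 0.3264, 0.1973]
tcp_rot: [0.071, -3.137, 0.004]
wrist_force: [0.8, -0.1, -0.0]
width: -0.003
grip_force: 0.0
pos [0.451 0.326 0.197] t 14.45 F [ 0.797 -0.141 -0.016] w -0.02295704127997436
turn [-0.003 -0.003  0.003] shift now [-0.122  0.178  9.731] shift after turn [-0.089  0.154  9.731]
```

```bash
python3 -m crank '[[[0,0.3,2.5,0,0,0],[0,0,2.5,0,0,0],[0,0,2.5,0,0,0],[0,0,2.1,0,0,0],[0,0,0,0,0,0],[0,0,0,0,0,0]]]'| egrep 'pos|wrist'; for i in 1 2 3 4; do python3 -m crank '[[[0,-0.4,0,0,0,0],[0,-0.4,0,0,0,0],[0,0,0,0,0,0]]]' | egrep 'pos|wrist'; done
```

```text
tool_pos: [0.451, 0.3266, 0.1015]
wrist_force: [1.4, -0.1, 1.1]
tool_pos: [0.4541, 0.3207, 0.1055]
wrist_force: [0.2, -0.1, -0.3]
tool_pos: [0.4541, 0.314, 0.1053]
wrist_force: [-0.5, 4.1, 1.8]
tool_pos: [0.4534, 0.3041, 0.1038]
wrist_force: [0.5, 0.4, 0.7]
tool_pos: [0.4535, 0.2965, 0.1033]
wrist_force: [-0.3, 0.5, 0.4]
```

```bash
python3 -m crank '[[[0.1,2.5,-0.5,0,0,0],[0.1,2.5,0,0,0,0],[0.1,2.5,0,0,0,0],[0,1.1,0.5,0,0,0],[0,0,0,0,0,0],[0,0,0,0,0,0]]]'| egrep 'pos|wrist'; for i in 1 2 3 4; do python3 -m crank '[[[0,0.4,0,0,0,0],[0,0.4,0,0,0,0],[0,0,0,0,0,0]]]' | egrep 'pos|wrist'; done; python3 g.py 0.448 0.417 0.1 2.4
```

```text
tool_pos: [0.4465, 0.3822, 0.1026]
wrist_force: [-0.3, 0.2, 0.3]
tool_pos: [0.4471, 0.3907, 0.1038]
wrist_force: [-0.3, 0.0, 0.3]
tool_pos: [0.4468, 0.3995, 0.104]
wrist_force: [-0.4, 0.4, -0.2]
tool_pos: [0.4462, 0.4065, 0.1037]
wrist_force: [0.0, -3.3, 2.4]
tool_pos: [0.446, 0.4162, 0.1039]
wrist_force: [-0.2, -0.0, -0.1]
pos [0.446 0.416 0.104] t 17.45 F [-0.188 -0.008 -0.094] w 0.03794415676133273
turn [0.002 0.001 0.   ] shift now [-0.205  0.071  0.39 ] shift after turn [-0.205  0.072  0.39 ]
```

```bash
python3 -m crank '[[[0,0.3,0,0,0,0],[0,-1,0,0,0,0],[0,-1.0,-1,0,0,0],[0,0,-2,0,0,0],[0,0,-2.5,0,0,0],[0,0,-2.5,0,0,0],[0,0,0,0,0,0],[0,0,0,0,0,0]]]' | egrep 'pos|wrist'; python3 g.py 0.5175 0.378 0.12 2.4
python3 - <<'E'
from h import *
b=read_camera("side");b=b[170:270,240:380]
cv2.imwrite("pics/c9.png",cv2.convertScaleAbs(cv2.resize(b,(700,500),interpolation=3),alpha=1.5))
E
```

```text
tool_pos: [0.448, 0.3981, 0.1869]
wrist_force: [0.7, 0.4, -1.0]
pos [0.448 0.398 0.187] t 18.1167 F [ 0.654  0.422 -1.005] w 0.004207718964896891
turn [ 0.003  0.004 -0.   ] shift now [-6.832 -2.314  6.709] shift after turn [-6.86  -2.296  6.687]
```

View pics/c9.png

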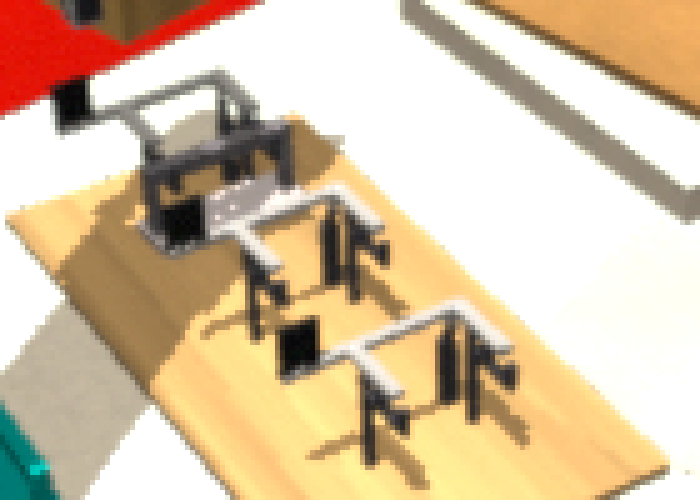

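Keeper1 is shut (its arms look like bay 0's), keeper2 is open with its arms off the rod, and straightedge 2 still hangs in bay 2. I grasp it.

```bash
python3 -m crank '[[[-2.3,-0.8,0,0,0,0],[-2.3,-0.8,0,0,0,0],[-2.2,-0.7,0.7,0,0,0],[0,0,2,0,0,0],[0,0,2,0,0,0],[0,0,2,0,0,0],[0,0,0,0,0,0],[0,0,0,0,0,0]]]' 4.5 ;  python3 g.py 0.5175 0.378 0.055 2.4
```

```text
time: 18.83
tool_pos: [0.5134, 0.376, 0.1137]
tcp_rot: [0.066, -3.135, 0.006]
wrist_force: [0.8, -0.6, 0.7]
width: 0.525
grip_force: 0.0
pos [0.513 0.376 0.114] t 18.8333 F [ 0.798 -0.562  0.672] w 4.481351106854565
turn [-0.003 -0.005  0.   ] shift now [-0.446  0.202  5.87 ] shift after turn [-0.414  0.182  5.873]
```

```bash
python3 -m crank '[[[-0.2,0.2,1.4,0,0,0],[0,0,1.5,0,0,0],[0,0,1.5,0,0,0],[0,0,1.5,0,0,0],[0,0,0,0,0,0],[0,0,0,0,0,0],[0,0,0,0,0,0]]]';  python3 g.py 0.5175 0.378 0.055 2.4;python3 -m crank '[[[0,0,0,0,0,0],[0,0,0,0,0,0],[0,0,0,0,0,0],[0,0,0,0,0,0],[0,0,0,0,0,0],[0,0,0,0,0,0]]]' 0 70
```

```text
time: 19.42
tool_pos: [0.5182, 0.3805, 0.0589]
tcp_rot: [-0.067, 3.139, 0.002]
wrist_force: [0.0, -0.3, 1.3]
width: 0.528
grip_force: 0.0
pos [0.518 0.381 0.059] t 19.4167 F [ 0.001 -0.269  1.305] w 4.508035797849757
turn [0.001 0.002 0.001] shift now [ 0.081 -0.252  0.391] shift after turn [ 0.08  -0.251  0.392]
time: 19.92
tool_pos: [0.5183, 0.3803, 0.0592]
tcp_rot: [-0.066, 3.139, 0.001]
wrist_force: [-1.1, -1.9, 5.4]
width: 0.125
grip_force: 68.9
```

```bash
python3 -m crank '[[[0,0,-1.1,0,0,0],[0,0,-1.1,0,0,0],[0,0,0,0,0,0]]]'; python3 -m crank '[[[0,-1.5,0,0,0,0],[0,-1.5,0,0,0,0],[0,-1.7,0,0,0,0],[0,0,0,0,0,0],[0,0,0,0,0,0]]]'; python3 -m crank '[[[0,0,-2.5,0,0,0],[0,0,-3.0,0,0,0],[0,0,-3,0,0,0],[0,0,-3,0,0,0],[0,0,-1.5,0,0,0],[0,0,0,0,0,0],[0,0,0,0,0,0]]]'; python3 g.py 0.524 -0.10 0.22 -0.3
```

```text
time: 20.17
tool_pos: [0.5188, 0.3809, 0.0825]
tcp_rot: [-0.066, 3.138, 0.004]
wrist_force: [0.6, 0.7, -1.0]
width: 0.124
grip_force: 68.5
time: 20.58
tool_pos: [0.519, 0.3307, 0.079]
tcp_rot: [0.062, -3.14, 0.001]
wrist_force: [-0.2, 0.2, -2.1]
width: 0.122
grip_force: 68.6
time: 21.17
tool_pos: [0.52, 0.3332, 0.2106]
tcp_rot: [-0.066, 3.139, 0.002]
wrist_force: [-0.2, -0.5, -2.2]
width: 0.121
grip_force: 68.7
pos [0.52  0.333 0.211] t 21.1667 F [-0.173 -0.499 -2.216] w 1.0351226495295263
turn [0.001 0.002 0.047] shift now [  1.416 -43.298  -1.001] shift after turn [ -0.629 -43.318  -0.942]
```

Run:
```python
from h import *
im=read_camera("top")
cv2.imwrite("pics/c10.png",cv2.convertScaleAbs(cv2.resize(im[215:295,395:520],(800,512),interpolation=3),alpha=1.5))
d=cv2.absdiff(im,cv2.imread("pics/top0.png")).max(2);print("bystanders",d[130:185,365:515].max())
```

```text
bystanders 25
```

View pics/c10.png

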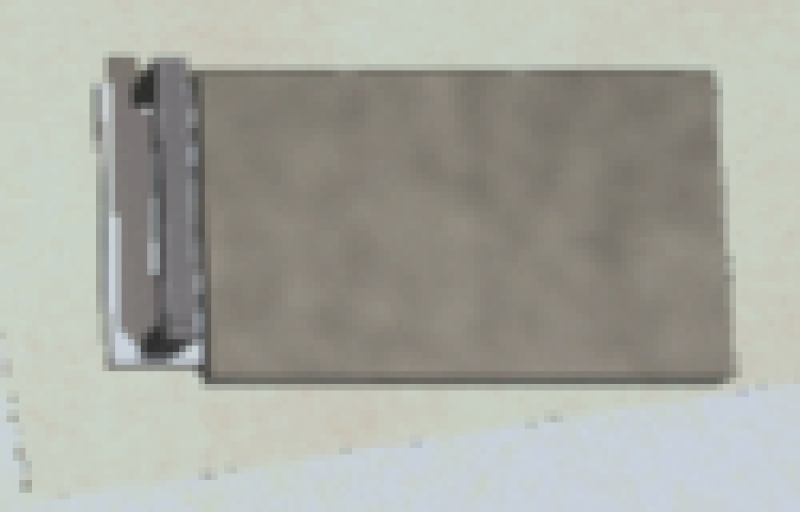

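The first bar sits flush and centred on the slab's +y end, and the slab hasn't moved (right end at 506.6-509.5 px). Now I carry the second bar to the -y end.

```bash
python3 -m crank '[[[0,-3.8,0,0,0,0.024],[0,-3.8,0,0,0,0.023],[0,-3.8,0,0,0,0],[0,-3.8,0,0,0,0],[0,-3.8,0,0,0,0],[0,-3.8,0,0,0,0],[0,-3.8,0,0,0,0],[0,-3.8,0,0,0,0]]]'|egrep 'pos|grip'; python3 -m crank '[[[0,-3.8,0,0,0,0],[0,-3.8,0,0,0,0],[0,-3.8,0,0,0,0],[0,-3.8,0,0,0,0],[0,-3.8,0,0,0,0],[0,-3.8,0,0,0,0],[0,-3.8,0,0,0,0],[0,-3.8,0,0,0,0]]]'|egrep 'pos|grip';python3 -m crank '[[[0,-3.8,0,0,0,0],[0,-3.8,0,0,0,0],[0,-2,0,0,0,0],[0,0,0,0,0,0],[0,0,0,0,0,0]]]'|egrep 'pos|grip|width'; python3 g.py 0.5235 -0.375 0.04 -0.3
```

```text
tool_pos: [0.5184, 0.0273, 0.2067]
grip_force: 68.9
tool_pos: [0.5172, -0.276, 0.2064]
grip_force: 68.9
tool_pos: [0.517, -0.3712, 0.2063]
width: 0.122
grip_force: 69.0
pos [ 0.517 -0.371  0.206] t 22.9667 F [-0.16   0.107 -2.615] w 1.0415333493274221
turn [ 0.004 -0.004 -0.002] shift now [-0.718 -0.442 16.624] shift after turn [-0.648 -0.381 16.628]
```

```bash
python3 -m crank '[[[-0.3,-0.2,3,0,0,0],[-0.3,-0.2,3,0,0,0],[0,0,3,0,0,0],[0,0,3,0,0,0],[0,0,2.5,0,0,0],[0,0,1.5,0,0,0],[0,0,0,0,0,0],[0,0,0,0,0,0]]]'|egrep 'pos|grip|wrist|width'; python3 g.py 0.5235 -0.375 0.036 -0.3
python3 - <<'E'
from h import *
b=read_camera("side")[320:440,350:500]
cv2.imwrite("pics/c11.png",cv2.convertScaleAbs(cv2.resize(b,(700,560),interpolation=3),alpha=1.3))
E
```

```text
tool_pos: [0.5232, -0.3724, 0.0474]
wrist_force: [0.8, -0.5, -1.3]
width: 0.121
grip_force: 68.9
pos [ 0.523 -0.372  0.047] t 23.6333 F [ 0.762 -0.489 -1.326] w 1.0367440970170003
turn [ 0.003 -0.004  0.002] shift now [-0.033 -0.264  1.141] shift after turn [-0.029 -0.26   1.142]
```

View pics/c11.png

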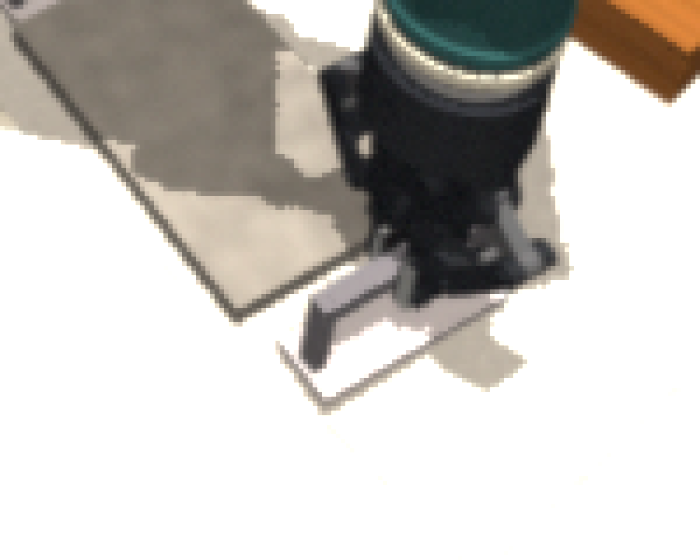

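The second bar is held level and parallel, with a clear gap to the slab's far end (bar edge at (280,345), slab corner at (237,320)). I lower it, then push towards +y.

```bash
python3 -m crank '[[[0,0,0.8,0,0,0],[0,0,0,0,0,0],[0,0,0,0,0,0]]]'|egrep 'pos|wrist_f'; for i in 1 2 3 ; do python3 -m crank '[[[0,0,0.2,0,0,0],[0,0,0,0,0,0],[0,0,0,0,0,0]]]' |egrep 'pos|wrist_f';done
```

```text
tool_pos: [0.525, -0.3752, 0.0425]
wrist_force: [-0.2, 0.2, -1.5]
tool_pos: [0.5247, -0.3752, 0.0401]
wrist_force: [-0.1, -0.9, -1.8]
tool_pos: [0.5245, -0.375, 0.0376]
wrist_force: [0.3, 0.7, -2.1]
tool_pos: [0.5245, -0.375, 0.0355]
wrist_force: [-0.1, 0.4, -2.1]
```

```bash
for i in 1 2 ; do python3 -m crank '[[[0,0,0.1,0,0,0],[0,0,0,0,0,0],[0,0,0,0,0,0]]]' |egrep 'pos|wrist_f';done;  python3 -m crank '[[[0,0.6,0,0,0,0],[0,0.6,0,0,0,0],[0,0.6,0,0,0,0],[0,0,0,0,0,0],[0,0,0,0,0,0]]]'|egrep 'pos|wrist_f'
```

```text
tool_pos: [0.5246, -0.375, 0.0347]
wrist_force: [0.9, -0.7, -2.7]
tool_pos: [0.5248, -0.3753, 0.0344]
wrist_force: [-2.0, 0.2, 2.9]
tool_pos: [0.5255, -0.3563, 0.0343]
wrist_force: [1.6, 0.2, 4.0]
```

```bash
python3 -m crank '[[[0.15,0.4,-0.06,0,0,0],[0,0,0,0,0,0],[0,0,0,0,0,0]]]'|egrep 'pos|wrist_f'; for i in 1 2 3 4; do python3 -m crank '[[[0,0.1,0,0,0,0],[0,0,0,0,0,0],[0,0,0,0,0,0]]]' |egrep 'pos|wrist_f';done
```

```text
tool_pos: [0.5233, -0.3526, 0.0343]
wrist_force: [1.6, 0.6, 2.6]
tool_pos: [0.5233, -0.3523, 0.0344]
wrist_force: [0.6, -0.7, 3.2]
tool_pos: [0.5233, -0.3515, 0.0345]
wrist_force: [-0.6, -2.6, 3.0]
tool_pos: [0.5233, -0.3503, 0.0345]
wrist_force: [-0.9, -3.1, 3.1]
tool_pos: [0.5233, -0.3491, 0.0345]
wrist_force: [-0.6, -1.8, 3.7]
```

```bash
for i in 1 2 3; do python3 -m crank '[[[0,0.08,0,0,0,0],[0,0,0,0,0,0],[0,0,0,0,0,0]]]' |egrep 'pos|wrist_f';done
python3 - <<'E'
from h import *
b=read_camera("side")[320:440,350:500]
cv2.imwrite("pics/c12.png",cv2.convertScaleAbs(cv2.resize(b,(700,560),interpolation=3),alpha=1.1))
E
```

```text
tool_pos: [0.5234, -0.3486, 0.0345]
wrist_force: [-0.3, -5.3, 3.1]
tool_pos: [0.5234, -0.3483, 0.0346]
wrist_force: [0.0, -5.7, 4.3]
tool_pos: [0.5235, -0.348, 0.0347]
wrist_force: [-1.6, -5.8, 2.8]
```

View pics/c12.png

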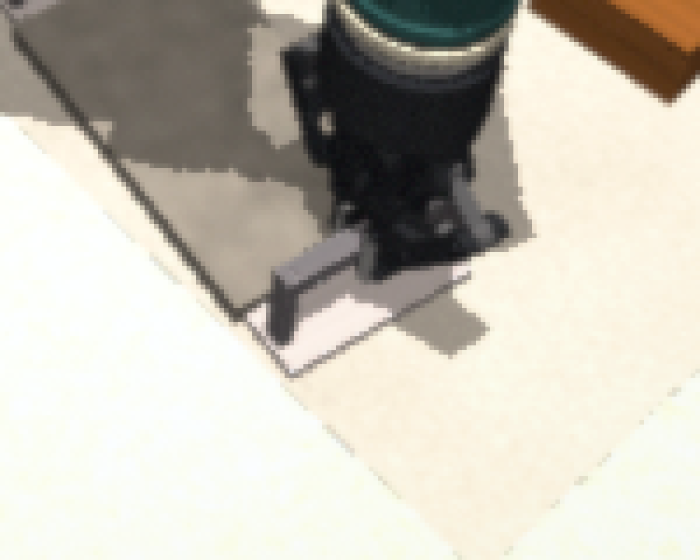

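The force jumped at -0.3486, and the bar now meets the slab end at (240,318) with no visible gap. I release, retreat and go shut keeper2.

```bash
python3 -m crank '[[[0,-0.03,0,0,0,0],[0,0,0,0,0,0],[0,0,0,0,0,0],[0,0,0,0,0,0],[0,0,0,0,0,0]]]' 3.5|egrep 'pos|wrist|width'; python3 -m crank '[[[0,0,-1.5,0,0,0],[0,0,-2.5,0,0,0],[0,0,-3.5,0,0,0],[0,0,-3.5,0,0,0],[0,0,-3.5,0,0,0],[0,0,-3.0,0,0,0],[0,0,0,0,0,0],[0,0,0,0,0,0]]]' |egrep pos;  python3 g.py 0.447 0.470 0.2 2.4
```

```text
tool_pos: [0.5228, -0.346, 0.0336]
wrist_force: [0.0, -0.1, 0.0]
width: 0.41
tool_pos: [0.5249, -0.3477, 0.2126]
pos [ 0.525 -0.348  0.213] t 28.7333 F [-0.959 -0.374 -0.365] w 3.5223840019729957
turn [-0.003  0.005 -0.046] shift now [ 8.169 81.741  0.967] shift after turn [ 4.357 82.029  1.263]
```

```bash
python3 -m crank '[[[0.2,3.9,0,0,0,-0.023],[0.2,3.9,0,0,0,-0.023],[0.2,3.9,0,0,0,0],[0.2,3.9,0,0,0,0],[0.2,3.9,0,0,0,0],[0.2,3.9,0,0,0,0],[0.2,3.9,0,0,0,0],[0.2,3.9,0,0,0,0]]]' 0|egrep pos; python3 -m crank '[[[0.2,3.9,0,0,0,0],[0.2,3.9,0,0,0,0],[0.2,3.9,0,0,0,0],[0.2,3.9,0,0,0,0],[0.2,3.9,0,0,0,0],[0.2,3.9,0,0,0,0],[0.2,3.9,0,0,0,0],[0.2,3.9,0,0,0,0]]]'|egrep pos;python3 -m crank '[[[0.2,3.9,0,0,0,0],[0.2,3.9,0,0,0,0],[0.2,3.9,0,0,0,0],[0.2,3.9,0,0,0,0],[0.2,3.9,0,0,0,0],[0,0,0,0,0,0],[0,0,0,0,0,0]]]'|egrep pos;  python3 g.py 0.447 0.470 0.103 2.4
```

```text
tool_pos: [0.4951, -0.0336, 0.2072]
tool_pos: [0.4663, 0.2768, 0.2072]
tool_pos: [0.4484, 0.4708, 0.2064]
pos [0.448 0.471 0.206] t 30.65 F [ 0.132 -0.295 -0.992] w 0.01554686344906739
turn [-0.003 -0.003  0.003] shift now [ 0.113 -0.047 10.342] shift after turn [ 0.148 -0.079 10.342]
```

```bash
python3 -m crank '[[[0.1,0,2.5,0,0,0],[0,0,2.5,0,0,0],[0,0,2.5,0,0,0],[0,0,2.6,0,0,0],[0,0,0,0,0,0],[0,0,0,0,0,0]]]'| egrep 'pos|wrist'; for i in 1 2 3 4; do python3 -m crank '[[[0,-0.4,0,0,0,0],[0,-0.4,0,0,0,0],[0,0,0,0,0,0]]]' | egrep 'pos|wrist'; done
```

```text
tool_pos: [0.4477, 0.4667, 0.1055]
wrist_force: [-0.9, -0.2, -0.0]
tool_pos: [0.4509, 0.4617, 0.1107]
wrist_force: [0.8, -0.1, 0.5]
tool_pos: [0.4508, 0.4549, 0.1101]
wrist_force: [-0.8, 4.1, 1.8]
tool_pos: [0.4504, 0.4452, 0.1088]
wrist_force: [0.1, -0.8, -0.8]
tool_pos: [0.4503, 0.4366, 0.1077]
wrist_force: [-0.6, 0.0, -0.1]
```

```bash
python3 -m crank '[[[0,1,0,0,0,0],[0,0.8,-1,0,0,0],[0,0,-3,0,0,0],[0,0,-3,0,0,0],[0,2,-3,0,0,0],[0,3.5,-3,0,0,0],[0,3.5,0,0,0,0],[0,3.5,0,0,0,0]]]'| egrep 'pos|wrist'; python3 -m crank '[[[0,3.5,0,0,0,0],[0,0,0,0,0,0],[0,0,0,0,0,0]]]'|egrep pos
python3 - <<'E'
from h import *
t=read_camera("top"); s=read_camera("side")
a=cv2.resize(t[130:295,365:525],(533,550),interpolation=3)
b=cv2.resize(s[180:300,235:385],(267,214),interpolation=3)
c=np.zeros((550,800,3),np.uint8);c[:,:533]=a;c[:214,533:]=b
c[220:440,533:]=cv2.resize(s[290:440,330:512],(267,220),interpolation=3)
cv2.imwrite("pics/c13.png",cv2.convertScaleAbs(c,alpha=1.4))
E
```

```text
tool_pos: [0.4459, 0.5809, 0.2409]
wrist_force: [-0.1, 0.4, 0.2]
tool_pos: [0.4422, 0.6148, 0.2349]
```

View pics/c13.png

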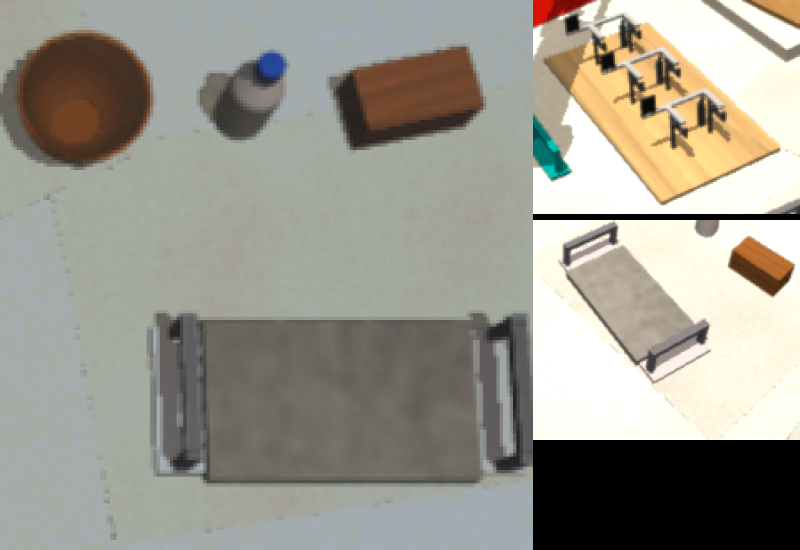

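All three keepers are shut. Both bars lie flush and centred on the slab's ends, and the bowl, bottle and offcut are where they were. I hand in the job.

```bash
python3 -c "
from workcell import *
print(finish_job())"
```

```text
the job is handed in; nothing more can be done
None
```

I handed in the job: both short straightedges that were hanging (there was no long one) lie flush and centred on the slab's two short ends, all keepers are shut and the bystanders look undisturbed; I viewed 15 pictures, one over the limit of 14.

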